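Find and mark the balance point of a ballasted arm

ROBOT

A 6-joint arm with a two-finger parallel gripper is mounted at the origin on a cart in front of the work surface, level with it; the furniture and walls round the work are solid. World frame = base frame: x ahead of the robot, y to its left, z up, the work surface at z = 0. Lengths are in mm, angles in rad, forces in N, time in s.
With the tool pointing down it reaches from about 275 to 825 mm from the base axis. Payload 4.9 kg.
Tool frame: the origin (TCP) lies on the centre line of the jaws, within the pads' length; the fingertips stand 19 mm ahead of it and the grasp point (between the pads) is the TCP; z points along the fingers, y is the line along which they close (so a half turn about z gives the same grasp; the last joint's range is limited). The gripper opens to 85 mm and grips with 20 to 120 N. Pads are 22 mm wide; open, the fingers measure 114 mm over their backs; the gripper's body (76 mm by 85 mm) begins 54 mm behind the grasp point. The pads swing forward as they close: fully open they stand 13 mm farther back than shut.
Start: joints at [1.179, 0.326, -0.193, 1.052, 0, 1.437], TCP at [140.218, 531.843, 226.781] pointing down, gripper open.
Joint ranges: [-2.65, 2.65], [-0.97, 1.79], [-1.3, 1.35], [-1.93, 2.1], [-1.47, 1.37], [-3.14, 3.14]. Speed limits (rad/s): [2.57, 2.57, 3.14, 3.14, 3.14, 3.14].

INTERFACE

Orientations are given as a unit quaternion [x, y, z, w].
In Python, from station import readout, read_camera, workorder gives the robot as it stands.
- The arm moves only by the tool drive_tool, never from a script. Its argument "plan" is a list of rows, each a list of 7 numbers: the shift along the tool's x, y, z in mm, then the turn, a rotation vector about the tool's x, y, z in degrees, then the closure, from 0 (fully open) to 1 (shut). In form: [[tx, ty, tz, ax, ay, az, gripper], ...]. A call has exactly 8 rows; each row shifts and turns the commanded pose from where the row before left it, along the tool's axes as they then stand; what a row does not reach is not made up. A row lasts 1/8 s, in which the tool goes at most 62.5 mm and 10.7 degrees, less where a joint would pass 70% of its speed; a pose out of reach is approached as far as the arm can. A call is refused whole if a number of a shift passes 62.5 or a number of a turn 10.7, either way. A call with a gripper value outside its range is refused whole. The fingers move at their own pace and stop on an object; "force" is the grip in N (left out, the last holds). Time passes only in rows, so rows that do not move let the fingers close, or fill a call up. It gives the time, the measured TCP pose, the force, the opening and the grip force at its end, in the units of the state.
- readout.get_state(): the state, without advancing time (a new reading comes with each control period).
- read_camera(name): name is "scene" or "top"; returns a dict with "image" (420x560x3 uint8, blue, green, red), "range_z" (420x560 float32, mm along the optical axis (not along the pixel's ray), 0 where there is no reading), "fx", "fy", "cx", "cy" (pixels), "R" (3x3) and "t" (3): a world point X has camera coordinates R X + t. Camera axes: x right, y down, z forward; pixel columns grow to the right and rows downward; lengths in mm; the calibration is good to about 2 mm. A picture is of the moment at which its call begins.
- workorder.job_done(): hands the job in; it is judged then, once.
The state is a dict: "t": time; "qpos": joint angles; "joint_velocities": joint speeds; "effort": joint torques, N m; "position": TCP position; "tcp_rot": TCP orientation; "ft_force": force on the tool from outside, world axes, zero at the start; "moment": the same for the moment, N m; "grip_width": finger opening in mm; "finger_force": force on a finger pad.
Only numpy, scipy, OpenCV 4.12 (cv2) and the standard library are available. Lean on these libraries where they do the work, as an engineer would, in place of code of your own. Each camera call takes 0.05 s, during which the arm holds its last target. There are 200 camera calls.

TASK

Somewhere inside the closed square tube on the balancing stand a ballast slug is fixed; find the tube's balance point. Without gripping or lifting the tube, push its low rear end gently and let go again and again, sliding it forward over the stand's middle ridge until it tips up and stays level on the ridge alone, touched by nothing else. Then pick up the grey marking saddle and set it gently astride the tube right over the ridge, so that the tube stays level, and leave the glassware and the stopper where they stand.

Things in the scene. Friction and masses are not known exactly. Their poses are not given: they have to be found in the camera images.
- ridge (a point): Centre of the flat top of the stand's middle ridge (the fulcrum), 50 mm above the worktop; the flat is 14 mm wide along the slide. Fixed stand on a dark base plate 300 x 90 x 10 mm. Axes: x = slide direction (forward), y across, z up. Cheeks beside the tube, 10 mm higher than the ridge top, 43 mm apart over their outsides, keep it in line.
- rear_rod (a point): Top of the steel cross rod 115 mm behind the ridge, 10 mm lower than the ridge (a like rod is 115 mm ahead of it). The tube leans on ridge and rear rod at the start, tilted back 0.093 rad (5.3 degrees); pushed too far, it leans forward as much on the front rod. It is level only with its balance point over the ridge's flat.
- beam_mid (a point): Middle of the tube: closed, square, aluminium, 320 mm long, 24 x 24 mm, 0.4 to 0.5 kg, loose, lying along the stand; x runs along it to its front end, z up. Its balance point is unknown, up to 32 mm before or behind this middle, which starts 60 to 80 mm behind the ridge. Friction stops the tube once it is not pushed.
- beam_tail (a point): Centre of the tube's rear end face (black cap, 24 x 24 mm), 160 mm behind its middle, free of the base plate. At the start it is the low end, 42 mm above the worktop; level, both end centres are 62 mm up. A finger pressing on it holds it down by friction, so that the tube may tip too late: let go after each small push.
- beam_nose (a point): Centre of the tube's front end face, 160 mm ahead of its middle; here it can be pushed back if it went too far.
- saddle_mid (a point): Centre of the marking saddle, 20 mm above its underside: grey plastic, 40 mm high, 30 g. Below, an upside-down channel open along its x: 24 mm long (x), 39 mm wide outside, 31 mm inside, 8 mm deep; on it a square grip post 14 x 14 mm, 28 mm high. Seated astride the tube, x along it either way round, this point is 24 mm above the tube's middle.
- flask: Conical glass flask, 74 mm wide, 109 mm high, bystander; origin at the centre of its underside.
- beaker: Small glass beaker, 54 mm wide, 70 mm high, bystander; origin at the centre of its underside.
- plug: Black rubber stopper, 28 mm, bystander; origin at the centre of its underside.
Not all that is in view belongs to the job. What is shaped like the part that bears saddle_mid but orange or yellow is not meant.

How it is judged (in metres and radians):
On the way:
1. the tube stands level on the ridge alone, untouched, the saddle not yet near it (angle between beam_mid's own z axis and vertical below 0.035 rad and z of beam_mid in the frame of ridge between 0.008 and 0.016 m and angle between the x axis of beam_mid and the x axis of ridge, either way round below 0.15 rad and contact force between the fingers and beam below 0.05 N and contact force between saddle and beam below 0.02 N and distance between saddle_mid and ridge above 0.06 m), for 0.3 s.
At the end, for the whole second after the job is handed in: The tube rests level on the ridge alone (tilt under 0.035 rad, its middle axis 8 to 16 mm above the ridge top), and the saddle sits upright astride it, fully down, its centre within 9 mm of the ridge's centre along the stand; both released and at rest (angle between beam_mid's own z axis and vertical below 0.035 rad and z of beam_mid in the frame of ridge between 0.008 and 0.016 m and angle between the x axis of beam_mid and the x axis of ridge, either way round below 0.15 rad and x of saddle_mid in the frame of ridge between -0.009 and 0.009 m and y of saddle_mid in the frame of ridge between -0.007 and 0.007 m and z of saddle_mid in the frame of ridge between 0.0325 and 0.0395 m and angle between saddle_mid's own z axis and vertical below 0.12 rad and angle between the x axis of saddle_mid and the x axis of beam_mid, either way round below 0.3 rad and linear speed of each of beam, saddle below 0.01 m/s); the robot touches nothing.
It fails at once if the fingers press or grip the tube with more than 15 N (contact force between the fingers and beam above 15 N).
It fails at once if the saddle is pressed on the tube with more than 25 N (contact force between saddle and beam above 25 N).
It fails at once if the tube is lifted off the stand (its middle more than 35 mm above the ridge top) (z of beam_mid in the frame of ridge above 0.035 m).
It fails at once if the saddle is dropped from more than 12 mm above its seat (contact force between the fingers and saddle below 0.05 N and z of saddle_mid in the frame of ridge above 0.048 m and horizontal distance between saddle_mid and ridge below 0.06 m).
It fails at once if flask, beaker or stopper moved by more than 30 mm (distance of any of flask, beaker, plug from where it was at the start of the episode above 0.03 m).
It also fails if it takes over 72 s, if anything falls off the work surface, if the arm or the gripper's body presses on something with over 40 N, if the wrist force passes 120 N, or if a joint passes its speed limit or range.

## Working session

There is one attempt and no reset: what is moved stays moved. The work goes in short steps, Python scripts to look and compute and a tool call to move; the robot and the scene stay as the last step left them, time stands still between calls to the robot, and variables do not carry over. Pictures are saved under pics/ and viewed, at most 10 in all, crops included, and the job is handed in when it is done.

Besides the shell and the picture viewer there is one more tool, called after ">>>" as a command line: name --pt "numbers of a row" for each row, then --argument value for the rest. drive_tool: Moves the arm, as the interface text tells. Its arguments: {"type":"object","properties":{"plan":{"type":"array"},"force":{"type":"number"}},"required":["plan"]}

```bash
mkdir -p pics; ls
cat > h.py <<'E'
import numpy as np, cv2
from station import readout, read_camera, workorder
from scipy.spatial.transform import Rotation as Ro
def cloud(c):
    h,w=c["range_z"].shape; u,v=np.meshgrid(np.arange(w),np.arange(h)); z=c["range_z"]
    P=np.stack([(u-c["cx"])/c["fx"]*z,(v-c["cy"])/c["fy"]*z,z],-1)
    return (P-np.array(c["t"]).ravel())@np.array(c["R"])   # R^T(P-t)
def ray(c,u,v,h):
    R=np.array(c["R"]);o=-R.T@np.array(c["t"]).ravel()
    d=R.T@np.array([(u-c["cx"])/c["fx"],(v-c["cy"])/c["fy"],1.]); return o+d*(h-o[2])/d[2]
def st():
    s=readout.get_state(); R=Ro.from_quat(s["tcp_rot"]).as_matrix()
    print("t",s["t"],"pos",np.round(s["position"],1),"x",R[:,0].round(3),"y",R[:,1].round(3),"z",R[:,2].round(3),"F",np.round(s["ft_force"],1),s["grip_width"],s["finger_force"],"q",np.round(s["qpos"],2)); return s,R
E
python3 - <<'E'
from h import *
st()
for n in("scene","top"):
    c=read_camera(n); cv2.imwrite(f"pics/{n}0.png",c["image"]); np.save(f"{n}0.npy",c,allow_pickle=True)
    R=np.array(c["R"]);print(n,(-R.T@np.array(c["t"]).ravel()).round(),R.round(2).tolist(),c["fx"])
E
```

```text
pics
t 0.0 pos [140.  531.3 226. ] x [-0.967  0.255  0.   ] y [ 0.255  0.967 -0.002] z [-0.001 -0.002 -1.   ] F [ 0.4 -0.8  0.5] 85.46892094570015 0.0 q [ 1.18  0.33 -0.19  1.05 -0.    1.44]
scene [-128. -898.  711.] [[0.77, -0.63, -0.01], [-0.33, -0.39, -0.86], [0.54, 0.67, -0.51]] 504.85489000451435
top [500. -65. 993.] [[-0.0, -1.0, -0.03], [-1.0, 0.0, -0.04], [0.04, 0.03, -1.0]] 398.5792972346425
```

View pics/scene0.png

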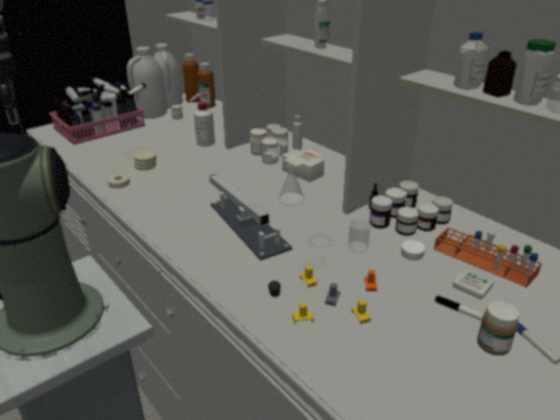

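View pics/top0.png

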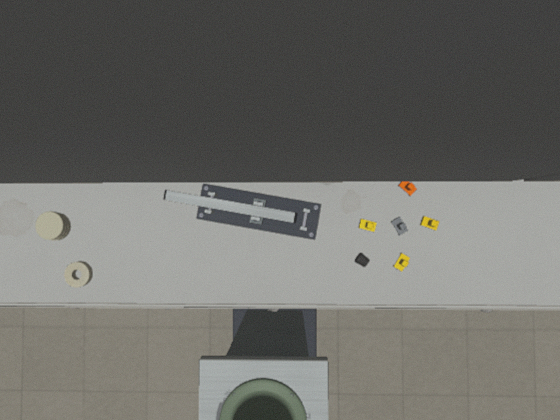

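The top view shows the tube from its black tail cap at (167,196) to its nose at (296,217), with the ridge and cheeks near (258,211). The grey saddle is at (400,226). Its lookalikes are yellow at (368,226), (430,223) and (402,262), and orange at (408,187). The black stopper is at (362,260). In the scene view the saddle is the grey part at (333,293). I choose the grey one and will check it in a close crop.

```bash
cat >> h.py <<'E'
def base_axis(c):
    g=c["image"].astype(int).max(2)
    P=cloud(c); m=((abs(P[...,2]-10)<5)&(g<100)).astype(np.uint8); m[:150]=0;m[:,:150]=0;m[:,350:]=0;m[260:]=0
    m=cv2.morphologyEx(m,cv2.MORPH_OPEN,np.ones((3,3)))
    ys,xs=np.nonzero(m); pts=np.array([ray(c,u,v,10)[:2] for u,v in zip(xs,ys)],np.float32)
    return cv2.minAreaRect(pts)
E
python3 - <<'E'
from h import *
c=np.load("top0.npy",allow_pickle=True).item(); P=cloud(c); im=c["image"]
print("plate",base_axis(c))
for n,(u,v) in dict(tail=(172,196),nose=(290,217),mid=(230,207),table=(330,270),sad=(400,226),ridge=(258,211),rod=(305,219),flask=(350,200)).items(): print(n,P[v,u].round(1),im[v,u])
# tube top: points higher than 45 in region
r=slice(175,245),slice(155,335); Q=P[r].reshape(-1,3); B=im[r].reshape(-1,3).max(1)
S=Q[(Q[:,2]>40)&(Q[:,2]<90)]; print(len(S),S.min(0),S.max(0))
# saddle
r=slice(210,245),slice(380,420); Q=P[r].reshape(-1,3); S=Q[Q[:,2]>6]; print("sad",S.shape,S.min(0),S.max(0),S.mean(0)); T=Q[Q[:,2]>25];print(len(T),T.mean(0) if len(T) else 0)
a=cv2.resize(im[175:245,150:335],None,fx=4,fy=4,interpolation=cv2.INTER_CUBIC)
b=cv2.resize(im[170:280,340:440],None,fx=5,fy=5,interpolation=cv2.INTER_CUBIC)
b=cv2.convertScaleAbs(b[:, :],alpha=1.6); a=cv2.convertScaleAbs(a,alpha=1.6)
o=np.zeros((600,800,3),np.uint8); o[:280,:740]=a; 
b=cv2.resize(im[205:245,375:435],None,fx=8,fy=8,interpolation=cv2.INTER_CUBIC); o[280:600,:480]=b
cv2.imwrite("pics/c1.png",o)
E
```

```text
plate ((516.395751953125, 12.398605346679688), (296.8974914550781, 87.60318756103516), 79.94540405273438)
tail [551.2 214.1  54.3] [167 169 164]
nose [501.2 -66.3  81.1] [167 168 161]
mid [524.5  73.   70.9] [175 174 167]
table [ 370.5 -165.1   -0.9] [165 166 164]
sad [ 479.9 -326.8   39.2] [118 116 108]
ridge [515.1   7.5  74.5] [168 168 163]
rod [ 496.5 -102.    43.9] [153 146 144]
flask [ 543.5 -215.5   -1. ] [154 160 157]
1577 [ 470.62927773 -111.20039998   40.04339919] [565.77341462 234.13362123  87.38520119]
sad (177, 3) [ 457.42947338 -351.006306      7.01176154] [501.28247801 -64.60535751 993.25826389] [ 480.8002774  -319.0501924    62.82492626]
52 [ 482.73878374 -290.8947206   185.00479899]
```

View pics/c1.png

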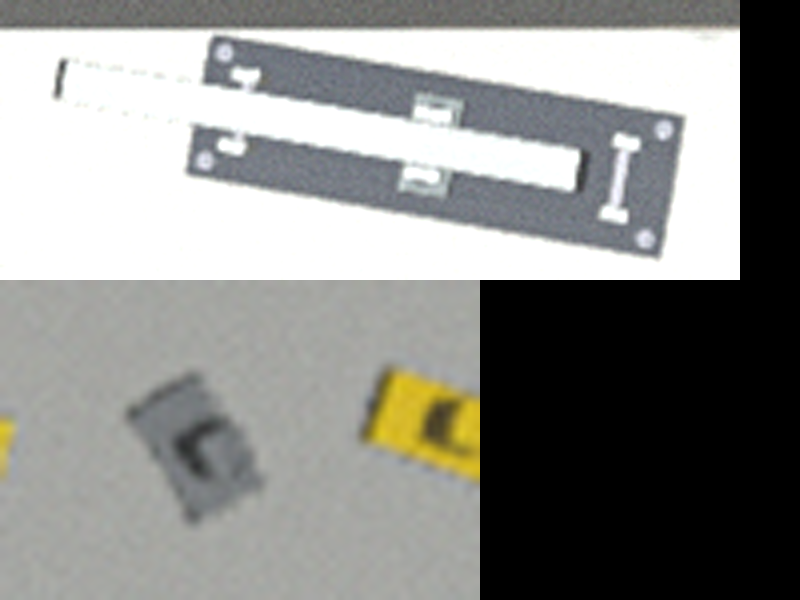

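The crop confirms the grey saddle at top-view pixel (400,226), with its post toward the upper right because of parallax. Its long side is tilted. The plate centre puts the ridge at about (516,12), and the tube lies on the stand with a black tail cap. Next I'll get the tail position, the overhead obstacles and the saddle pose.

Run:
```python
from h import *
c=np.load("top0.npy",allow_pickle=True).item(); P=cloud(c); im=c["image"]
for v in(30,100,150,175,180,184): print(v,[P[v,u].round(0).tolist() for u in(60,170,260,400)])
(cx,cy),_,a=base_axis(c); a=np.deg2rad(79.95); f=-np.array([np.cos(a),np.sin(a)]); n=np.array([-f[1],f[0]])
Q=P[175:245,155:335].reshape(-1,3); D=(Q[:,:2]-[cx,cy]); s=D@f; l=D@n
k=(abs(l)<18)&(Q[:,2]>45)&(Q[:,2]<95)&(s<110); print("tube s",np.sort(s[k])[[0,3,10]],np.sort(s[k])[[-1,-4,-10]], "lat",l[k].mean())
pf=np.polyfit(s[k],Q[k,2],1); pl=np.polyfit(s[k],l[k],1); print(pf,pl)
for nm in("rod r",-115),("rod f",115):
    k2=(abs(s-nm[1])<8)&(Q[:,2]>28)&(Q[:,2]<60)&(abs(l)<35); print(nm,s[k2].mean(),l[k2].min(),l[k2].max()) if k2.any() else 0
k3=(abs(s)<15)&(abs(l)>12)&(abs(l)<30)&(Q[:,2]>45); print("cheek l",l[k3].min(),l[k3].max(),s[k3].min(),s[k3].max())
# grey saddle mask in colour
hsv=cv2.cvtColor(im,cv2.COLOR_BGR2HSV); r=np.zeros(im.shape[:2],np.uint8); r[205:245,380:420]=1
m=((im.max(2)<135)&(r>0)).astype(np.uint8); ys,xs=np.nonzero(m); z=P[m>0][:,2]
print("sad px",len(xs))
low=np.array([P[v,u] for u,v in zip(xs,ys)]); ok=(low[:,2]>0)&(low[:,2]<60); low=low[ok]
lo=low[(low[:,2]<20)]; hi=low[low[:,2]>30]; print(len(lo),len(hi)); print("roof rect",cv2.minAreaRect(lo[:,:2].astype(np.float32)), np.median(lo[:,2])); print("post",hi.mean(0),cv2.minAreaRect(hi[:,:2].astype(np.float32)))
c=np.load("scene0.npy",allow_pickle=True).item(); P=cloud(c)
print("shelves",[P[v,u].round(0).tolist() for u,v in((300,50),(200,20),(450,90),(240,100),(385,100),(300,175),(355,235))])
```

```text
30 [[500.0, -65.0, 993.0], [500.0, -65.0, 993.0], [500.0, -65.0, 993.0], [500.0, -65.0, 993.0]]
100 [[500.0, -65.0, 993.0], [500.0, -65.0, 993.0], [500.0, -65.0, 993.0], [500.0, -65.0, 993.0]]
150 [[513.0, -19.0, 916.0], [513.0, -41.0, 917.0], [513.0, -59.0, 915.0], [513.0, -87.0, 913.0]]
175 [[513.0, 6.0, 873.0], [513.0, -27.0, 870.0], [513.0, -55.0, 869.0], [513.0, -99.0, 868.0]]
180 [[513.0, 15.0, 857.0], [513.0, -22.0, 854.0], [513.0, -54.0, 853.0], [513.0, -104.0, 851.0]]
184 [[585.0, 519.0, -2.0], [584.0, 236.0, 0.0], [584.0, 8.0, 1.0], [582.0, -336.0, 11.0]]
tube s [-224.98947743 -223.73078167 -222.22244513] [95.60176882 94.99138944 93.19849243] lat -0.8045075586035898
[ 0.08708198 73.59309757] [ 0.00095615 -0.74769943]
('rod r', -115) -114.20759540108246 -26.219629699519547 24.169709234475224
('rod f', 115) 115.2636898204961 -25.902935080564532 24.403487714323568
cheek l -25.31368988928263 23.31201192837152 -11.939752922196133 14.390361943378553
sad px 165
115 37
roof rect ((481.5088806152344, -333.7883605957031), (38.17961120605469, 26.93560028076172), 31.633024215698242) 11.559347350654258
post [ 479.40925947 -332.04179976   38.86387269] ((479.6730651855469, -332.2987976074219), (12.914788246154785, 13.735260009765625), 26.306909561157227)
shelves [[907.0, 249.0, 347.0], [954.0, 884.0, 343.0], [916.0, -265.0, 344.0], [821.0, 450.0, 161.0], [869.0, -117.0, 293.0], [801.0, 122.0, 12.0], [641.0, -249.0, 49.0]]
```

>>> drive_tool --pt "-50 -15 10 0 0 0 1" --pt "-50 -15 10 0 0 0 1" --pt "-50 -15 10 0 0 0 1" --pt "-50 -15 10 0 0 0 1" --pt "-50 -15 10 0 0 0 1" --pt "-50 -15 10 0 0 0 1" --pt "-50 -15 10 0 0 0 1" --pt "-50 -15 10 0 0 0 1" --force 30

```text
t: 1.1
position: [497.5, 312.7, 146.1]
tcp_rot: [0.129, 0.992, -0.0, -0.0]
ft_force: [-0.2, 0.8, 0.2]
grip_width: 0.1
finger_force: 0.0
```

>>> drive_tool --pt "-37 -11 13 0 0 0 1" --pt "-36.6 -10.8 13 0 0 0 1" --pt "0 0 0 0 0 -4.75 1" --pt "0 0 20 0 0 0 1" --pt "0 0 20 0 0 0 1" --pt "0 0 20 0 0 0 1" --pt "0 0 0 0 0 0 1" --pt "0 0 0 0 0 0 1"

```text
t: 2.1
position: [562.2, 274.1, 61.2]
tcp_rot: [0.087, 0.996, 0.0, 0.0]
ft_force: [0.1, 0.8, 0.6]
grip_width: -0.2
finger_force: 0.0
```

```bash
cat >> h.py <<'E'
O=np.array([515.7,12.5]); a_=np.deg2rad(79.95); f=-np.array([np.cos(a_),np.sin(a_)]); n=np.array([-f[1],f[0]])
def tube(c):
    P=cloud(c); Q=P[170:260,130:350].reshape(-1,3); D=Q[:,:2]-O; s=D@f; l=D@n
    k=(abs(l)<11)&(Q[:,2]>45)&(Q[:,2]<95)
    p=np.polyfit(s[k&(s>-120)&(s<50)],Q[k&(s>-120)&(s<50),2],1)
    k&=(abs(Q[:,2]-np.polyval(p,s))<7); s=np.sort(s[k])
    print("tube slope %.3f z0 %.1f"%tuple(p),"tail",s[[0,3,8]].round(1),"nose",s[[-1,-4,-9]].round(1))
def tcp():
    s,R=st(); p=s["position"]; d=np.array(p[:2])-O; print("TCP s,l,z",(d@f).round(1),(d@n).round(1),round(p[2],1)); return s,R
E
python3 - <<'E'
from h import *
tcp(); c=read_camera("top"); tube(c)
c=read_camera("scene"); cv2.imwrite("pics/s1.png",cv2.resize(c["image"][120:260,150:330],None,fx=4,fy=4))
E
```

```text
t 2.1 pos [562.2 274.1  61.2] x [-0.985  0.174 -0.   ] y [0.174 0.985 0.   ] z [ 0.  0. -1.] F [0.1 0.8 0.6] -0.2082815523304591 0.0 q [ 0.34  0.61 -0.19  0.77  0.    0.51]
TCP s,l,z -265.7 0.2 61.2
tube slope 0.093 z0 74.5 tail [-224.6 -223.6 -222.5] nose [93.6 92.9 92.1]
```

View pics/s1.png

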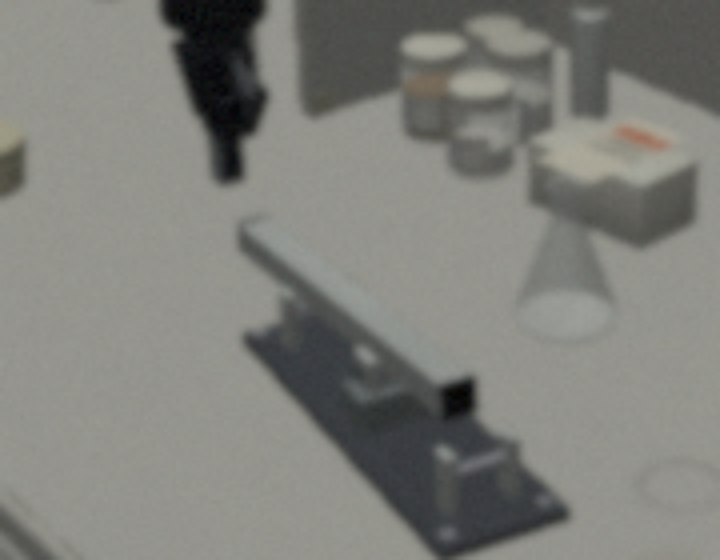

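The crop shows the closed fingers at (228,170) just behind the tail cap at (250,235), clear and in line. The tube leans back onto the rear rod.

>>> drive_tool --pt "0 -10 5 0 0 0 1" --pt "0 -10 0 0 0 0 1" --pt "0 -4 0 0 0 0 1" --pt "0 -4 0 0 0 0 1" --pt "0 -4 0 0 0 0 1" --pt "0 -4 0 0 0 0 1" --pt "0 -4 0 0 0 0 1" --pt "0 0 0 0 0 0 1"

```text
t: 3.2
position: [555.0, 234.3, 55.8]
tcp_rot: [0.087, 0.996, -0.0, -0.0]
ft_force: [0.9, -0.6, 0.2]
grip_width: 0.2
finger_force: 0.0
```

Run:
```python
from h import *
tcp(); tube(read_camera("top"))
```

```text
t 3.2 pos [555.  234.3  55.8] x [-0.985  0.174  0.   ] y [ 0.174  0.985 -0.   ] z [-0. -0. -1.] F [ 0.9 -0.6  0.2] 0.19650634864121824 0.0 q [ 0.28  0.58 -0.26  0.73  0.    0.45]
TCP s,l,z -225.3 -0.1 55.8
tube slope 0.094 z0 74.4 tail [-191.  -190.3 -188.7] nose [93.7 92.9 92.1]
```

Run:
```python
from h import *
c=read_camera("scene"); t=read_camera("top"); o=np.zeros((560,800,3),np.uint8)
o[:280,:360]=cv2.resize(c["image"][150:220,180:270],None,fx=4,fy=4); o[280:560,:800]=cv2.resize(t["image"][170:240,140:340],None,fx=4,fy=4)
cv2.imwrite("pics/s2.png",o)
for i in (t,):
    P=cloud(i); Q=P[170:260,130:350].reshape(-1,3); s=(Q[:,:2]-O)@f; l=(Q[:,:2]-O)@n
    k=(s>60)&(s<112)&(abs(l)<10)&(Q[:,2]>60); print(np.sort(s[k])[-6:])
```

```text
[93.63120199 94.10696163 94.56871279 94.92268772 95.08120115 95.45999515]
```

View pics/s2.png

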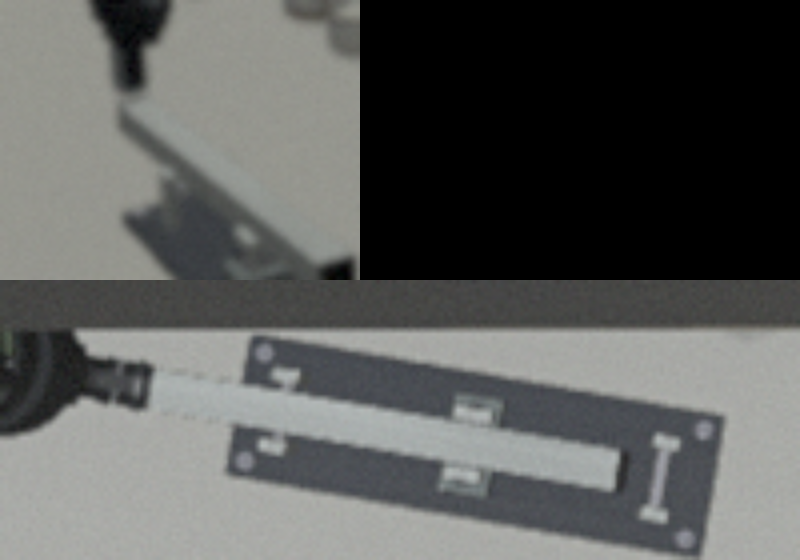

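Run:
```python
from h import *
def proj(c,X):
    p=np.array(c["R"])@X+np.array(c["t"]).ravel(); return (p[:2]/p[2]*[c["fx"],c["fy"]]+[c["cx"],c["cy"]]).round(1)
t=read_camera("top");c=read_camera("scene")
for i,nm,r in((t,"top",(slice(180,220),slice(140,182))),(c,"scene",(slice(150,182),slice(200,220)))):
    print(nm,"TCP",proj(i,np.array([555,234.3,55.8])),"tip",proj(i,np.array([555,234.3,37])),"tail",proj(i,np.array([*(O-225*f),42])))
    P=cloud(i)[r].reshape(-1,3);g=i["image"][r].reshape(-1,3).max(1); k=(g<70)&(P[:,2]<150)&(P[:,2]>5); s=(P[:,:2]-O)@f;l=(P[:,:2]-O)@n
    A=np.c_[s,l,P[:,2]][k]; A=A[np.argsort(A[:,2])]; print(len(A)); print(A[::max(1,len(A)//14)].round(0).tolist())
```

```text
top TCP [163.4 194.4] tip [165.9 194.8] tail [165.3 194.7]
23
[[-199.0, 6.0, 115.0], [-198.0, -7.0, 117.0], [-200.0, 10.0, 122.0], [-197.0, 11.0, 125.0], [-198.0, -10.0, 125.0], [-196.0, 9.0, 126.0], [-194.0, -9.0, 128.0], [-193.0, 11.0, 130.0], [-192.0, -7.0, 131.0], [-192.0, 7.0, 131.0], [-192.0, 9.0, 131.0], [-182.0, -5.0, 135.0], [-209.0, 14.0, 137.0], [-181.0, 6.0, 144.0], [-181.0, 8.0, 145.0], [-182.0, -8.0, 146.0], [-180.0, -8.0, 146.0], [-180.0, -5.0, 146.0], [-180.0, -10.0, 147.0], [-178.0, 8.0, 149.0], [-180.0, 10.0, 149.0], [-178.0, 10.0, 150.0], [-177.0, 6.0, 150.0]]
scene TCP [211.1 173.2] tip [211.6 179. ] tail [211.5 177.5]
224
[[-221.0, -4.0, 66.0], [-212.0, -1.0, 75.0], [-213.0, 3.0, 83.0], [-210.0, 8.0, 90.0], [-212.0, -8.0, 102.0], [-193.0, -10.0, 110.0], [-237.0, -9.0, 114.0], [-183.0, 11.0, 119.0], [-183.0, -10.0, 124.0], [-214.0, -14.0, 127.0], [-176.0, -0.0, 130.0], [-204.0, -6.0, 135.0], [-169.0, 0.0, 139.0], [-163.0, -5.0, 145.0]]
```

>>> drive_tool --pt "0 -2 0 0 0 0 1" --pt "0 -2 0 0 0 0 1" --pt "0 -2 0 0 0 0 1" --pt "0 -2 0 0 0 0 1" --pt "0 0 0 0 0 0 1" --pt "0 0 0 0 0 0 1" --pt "0 0 0 0 0 0 1" --pt "0 0 0 0 0 0 1"

```text
t: 4.45
position: [553.7, 226.8, 55.8]
tcp_rot: [0.087, 0.996, -0.0, -0.0]
ft_force: [0.0, 0.4, -0.1]
grip_width: 0.1
finger_force: 0.0
```

Run:
```python
from h import *
tcp(); tube(read_camera("top"))
```

```text
t 4.45 pos [553.7 226.8  55.8] x [-0.985  0.174  0.   ] y [ 0.174  0.985 -0.   ] z [-0. -0. -1.] F [ 0.   0.4 -0.1] 0.0914306639935036 0.0 q [ 0.27  0.57 -0.28  0.72 -0.    0.44]
TCP s,l,z -217.6 -0.0 55.8
tube slope 0.093 z0 74.5 tail [-182.1 -180.8 -179.9] nose [93.7 92.9 92. ]
```

Run:
```python
from h import *
def proj(c,X):
    p=np.array(c["R"])@X+np.array(c["t"]).ravel(); return (p[:2]/p[2]*[c["fx"],c["fy"]]+[c["cx"],c["cy"]]).round(1)
c=read_camera("scene")
print("old tip seen ~ (207,165.5): TCP",proj(c,np.array([562.2,274.1,61.2])),"tip",proj(c,np.array([562.2,274.1,42.2])))
print("now TCP",proj(c,np.array([553.7,226.8,55.8])),"tip",proj(c,np.array([553.7,226.8,36.8])))
cv2.imwrite("pics/s3.png",cv2.resize(c["image"][145:205,180:260],None,fx=8,fy=8,interpolation=cv2.INTER_CUBIC))
```

```text
old tip seen ~ (207,165.5): TCP [205.6 166.2] tip [206.1 172. ]
now TCP [212.1 174.2] tip [212.6 180.1]
```

View pics/s3.png

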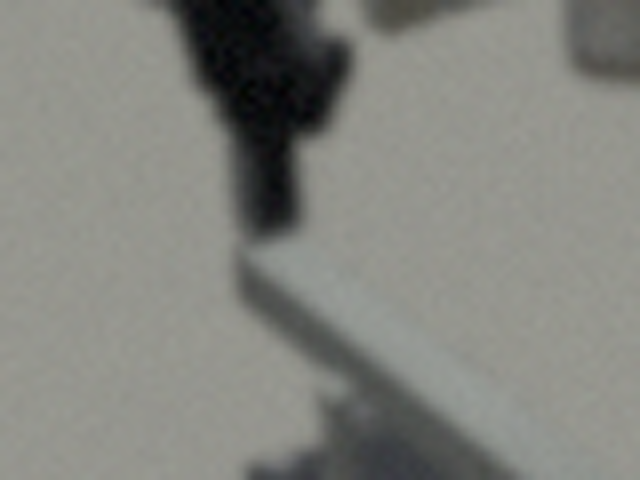

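The crop shows the fingertips ending at (213,174), right above the tube's tail, so the closed tips sit about 18 mm higher than I assumed and passed over it. I'll back off, go lower and push.

>>> drive_tool --pt "0 17 -2 0 0 0 1" --pt "0 18 0 0 0 0 1" --pt "0 0 10 0 0 0 1" --pt "0 0 10 0 0 0 1" --pt "0 -6 0 0 0 0 1" --pt "0 -6 0 0 0 0 1" --pt "0 -6 0 0 0 0 1" --pt "0 0 0 0 0 0 1"

```text
t: 5.55
position: [556.9, 242.7, 38.2]
tcp_rot: [0.088, 0.996, -0.0, 0.0]
ft_force: [-1.2, 0.2, 0.5]
grip_width: -0.1
finger_force: 0.0
```

Run:
```python
from h import *
tcp(); tube(read_camera("top"))
```

```text
t 5.55 pos [556.9 242.7  38.2] x [-0.985  0.175 -0.001] y [ 0.175  0.985 -0.   ] z [ 0.001 -0.    -1.   ] F [-1.2  0.2  0.5] -0.09099565042209738 0.013173798361094669 q [ 0.29  0.61 -0.27  0.7  -0.    0.47]
TCP s,l,z -233.9 0.4 38.2
tube slope 0.091 z0 74.3 tail [-194.3 -193.1 -192.1] nose [98.2 97.5 96.2]
```

>>> drive_tool --pt "0 -4 0 0 0 0 1" --pt "0 -4 0 0 0 0 1" --pt "0 -4 0 0 0 0 1" --pt "0 -4 0 0 0 0 1" --pt "0 -2 0 0 0 0 1" --pt "0 0 0 0 0 0 1" --pt "0 6 0 0 0 0 1" --pt "0 0 0 0 0 0 1"

```text
t: 6.6
position: [553.7, 231.1, 37.1]
tcp_rot: [0.087, 0.996, -0.001, -0.001]
ft_force: [0.2, -0.2, 0.4]
grip_width: 0.3
finger_force: 0.0
```

Run:
```python
from h import *
tcp(); tube(read_camera("top"))
```

```text
t 6.6 pos [553.7 231.1  37.1] x [-0.985  0.174  0.001] y [ 0.174  0.985 -0.002] z [-0.002 -0.002 -1.   ] F [ 0.2 -0.2  0.4] 0.26036249833298847 0.0 q [ 0.27  0.6  -0.28  0.69 -0.    0.45]
TCP s,l,z -221.9 -0.7 37.1
tube slope 0.091 z0 74.4 tail [-181.  -180.3 -179.1] nose [115.5 114.4 113.4]
```

>>> drive_tool --pt "0 -5 0 0 0 0 1" --pt "0 -5 0 0 0 0 1" --pt "0 0 0 0 0 0 1" --pt "0 6 0 0 0 0 1" --pt "0 0 0 0 0 0 1" --pt "0 -5 0 0 0 0 1" --pt "0 -5 0 0 0 0 1" --pt "0 6 0 0 0 0 1"

```text
t: 7.65
position: [553.0, 222.9, 37.8]
tcp_rot: [0.088, 0.996, -0.0, -0.0]
ft_force: [-0.2, 1.0, -0.2]
grip_width: 0.2
finger_force: 0.0
```

```bash
cat > k.py <<'E'
from h import *
tcp(); tube(read_camera("top"))
E
python3 k.py
```

```text
t 7.65 pos [553.  222.9  37.8] x [-0.985  0.175  0.   ] y [ 0.175  0.985 -0.001] z [-0.    -0.001 -1.   ] F [-0.2  1.  -0.2] 0.2038654765276493 0.0 q [ 0.26  0.59 -0.3   0.68 -0.    0.44]
TCP s,l,z -213.7 0.0 37.8
tube slope 0.092 z0 74.6 tail [-172.7 -171.5 -170.5] nose [123.3 122.7 121. ]
```

Nose advanced 8 mm; repeat.

>>> drive_tool --pt "0 -5 0 0 0 0 1" --pt "0 -5 0 0 0 0 1" --pt "0 0 0 0 0 0 1" --pt "0 6 0 0 0 0 1" --pt "0 0 0 0 0 0 1" --pt "0 -5 0 0 0 0 1" --pt "0 -5 0 0 0 0 1" --pt "0 6 0 0 0 0 1"

```text
t: 8.7
position: [551.6, 215.0, 37.8]
tcp_rot: [0.088, 0.996, -0.0, -0.0]
ft_force: [0.3, -0.7, 0.9]
grip_width: 0.0
finger_force: 0.0
```

```bash
python3 k.py
```

```text
t 8.7 pos [551.6 215.   37.8] x [-0.985  0.175  0.   ] y [ 0.175  0.985 -0.001] z [-0.    -0.001 -1.   ] F [ 0.3 -0.7  0.9] 0.014892318180844993 0.0 q [ 0.25  0.59 -0.31  0.68 -0.    0.42]
TCP s,l,z -205.7 -0.0 37.8
tube slope 0.090 z0 74.4 tail [-163.7 -162.6 -160.7] nose [131.5 130.5 129.2]
```

>>> drive_tool --pt "0 -5 0 0 0 0 1" --pt "0 -5 0 0 0 0 1" --pt "0 0 0 0 0 0 1" --pt "0 6 0 0 0 0 1" --pt "0 0 0 0 0 0 1" --pt "0 -5 0 0 0 0 1" --pt "0 -5 0 0 0 0 1" --pt "0 6 0 0 0 0 1"

```text
t: 9.75
position: [550.2, 207.2, 37.8]
tcp_rot: [0.088, 0.996, -0.0, -0.0]
ft_force: [-0.0, 0.4, 0.4]
grip_width: 0.2
finger_force: 0.0
```

```bash
python3 k.py
```

```text
t 9.75 pos [550.2 207.2  37.8] x [-0.985  0.175  0.   ] y [ 0.175  0.985 -0.001] z [-0.    -0.001 -1.   ] F [-0.   0.4  0.4] 0.19270813810241139 0.0 q [ 0.24  0.58 -0.32  0.67 -0.    0.41]
TCP s,l,z -197.7 -0.0 37.8
tube slope 0.092 z0 74.5 tail [-154.5 -153.3 -152.1] nose [139.7 138.6 137.4]
```

>>> drive_tool --pt "0 -5 0 0 0 0 1" --pt "0 -5 0 0 0 0 1" --pt "0 0 0 0 0 0 1" --pt "0 6 0 0 0 0 1" --pt "0 0 0 0 0 0 1" --pt "0 -5 0 0 0 0 1" --pt "0 -5 0 0 0 0 1" --pt "0 6 0 0 0 0 1"

```text
t: 10.8
position: [548.8, 199.3, 37.8]
tcp_rot: [0.088, 0.996, -0.0, -0.0]
ft_force: [-0.6, 0.6, 0.0]
grip_width: 0.1
finger_force: 0.0
```

```bash
python3 k.py
```

```text
t 10.8 pos [548.8 199.3  37.8] x [-0.985  0.175  0.   ] y [ 0.175  0.985 -0.001] z [-0.    -0.001 -1.   ] F [-0.6  0.6  0. ] 0.05597314388708355 0.0 q [ 0.22  0.57 -0.33  0.66 -0.    0.4 ]
TCP s,l,z -189.7 -0.0 37.8
tube slope 0.091 z0 74.4 tail [-146.3 -144.7 -143.6] nose [147.  146.3 145.2]
```

>>> drive_tool --pt "0 -5 0 0 0 0 1" --pt "0 -5 0 0 0 0 1" --pt "0 0 0 0 0 0 1" --pt "0 6 0 0 0 0 1" --pt "0 0 0 0 0 0 1" --pt "0 -5 0 0 0 0 1" --pt "0 -5 0 0 0 0 1" --pt "0 6 0 0 0 0 1"

```text
t: 11.85
position: [547.4, 191.4, 37.8]
tcp_rot: [0.088, 0.996, -0.0, -0.0]
ft_force: [-0.1, 0.5, 0.2]
grip_width: 0.2
finger_force: 0.0
```

```bash
python3 k.py
```

```text
t 11.85 pos [547.4 191.4  37.8] x [-0.985  0.175  0.   ] y [ 0.175  0.985 -0.001] z [-0.    -0.001 -1.   ] F [-0.1  0.5  0.2] 0.16511432261698672 0.0 q [ 0.21  0.57 -0.34  0.66 -0.    0.39]
TCP s,l,z -181.7 -0.0 37.8
tube slope 0.091 z0 74.3 tail [-136.6 -135.8 -134.3] nose [155.2 154.4 153.4]
```

>>> drive_tool --pt "0 -5 0 0 0 0 1" --pt "0 -5 0 0 0 0 1" --pt "0 0 0 0 0 0 1" --pt "0 6 0 0 0 0 1" --pt "0 0 0 0 0 0 1" --pt "0 -5 0 0 0 0 1" --pt "0 -5 0 0 0 0 1" --pt "0 6 0 0 0 0 1"

```text
t: 12.9
position: [546.0, 183.5, 37.8]
tcp_rot: [0.088, 0.996, -0.0, -0.0]
ft_force: [0.4, -0.2, 0.5]
grip_width: -0.1
finger_force: 0.0
```

```bash
python3 k.py
```

```text
t 12.9 pos [546.  183.5  37.8] x [-0.984  0.175  0.   ] y [ 0.175  0.984 -0.001] z [-0.    -0.001 -1.   ] F [ 0.4 -0.2  0.5] -0.06372457180499597 0.0 q [ 0.2   0.56 -0.35  0.65 -0.    0.37]
TCP s,l,z -173.7 -0.0 37.8
tube slope 0.091 z0 74.4 tail [-128.1 -126.7 -125.7] nose [163.2 161.9 161.1]
```

>>> drive_tool --pt "0 -5 0 0 0 0 1" --pt "0 -5 0 0 0 0 1" --pt "0 0 0 0 0 0 1" --pt "0 6 0 0 0 0 1" --pt "0 0 0 0 0 0 1" --pt "0 -5 0 0 0 0 1" --pt "0 -5 0 0 0 0 1" --pt "0 6 0 0 0 0 1"

```text
t: 13.95
position: [544.6, 175.7, 37.8]
tcp_rot: [0.088, 0.996, -0.0, -0.0]
ft_force: [0.0, 0.1, 0.3]
grip_width: 0.2
finger_force: 0.0
```

```bash
python3 k.py
```

```text
t 13.95 pos [544.6 175.7  37.8] x [-0.984  0.175  0.   ] y [ 0.175  0.984 -0.001] z [-0.    -0.001 -1.   ] F [0.  0.1 0.3] 0.2290149921902293 0.0 q [ 0.18  0.56 -0.37  0.65 -0.    0.36]
TCP s,l,z -165.7 -0.0 37.8
tube slope 0.091 z0 74.5 tail [-119.2 -118.  -116.7] nose [171.1 170.4 169. ]
```

>>> drive_tool --pt "0 -5 0 0 0 0 1" --pt "0 -5 0 0 0 0 1" --pt "0 0 0 0 0 0 1" --pt "0 6 0 0 0 0 1" --pt "0 0 0 0 0 0 1" --pt "0 0 0 0 0 0 1" --pt "0 0 0 0 0 0 1" --pt "0 0 0 0 0 0 1"

```text
t: 15.0
position: [544.0, 172.5, 37.7]
tcp_rot: [0.087, 0.996, -0.0, -0.0]
ft_force: [0.5, 0.5, 0.1]
grip_width: -0.1
finger_force: 0.0
```

```bash
python3 k.py
```

```text
t 15.0 pos [544.  172.5  37.7] x [-0.985  0.174  0.   ] y [ 0.174  0.985 -0.   ] z [-0. -0. -1.] F [0.5 0.5 0.1] -0.057791144202700616 0.0 q [ 0.18  0.55 -0.37  0.65 -0.    0.35]
TCP s,l,z -162.4 -0.0 37.7
tube slope 0.092 z0 74.4 tail [-116.2 -115.  -113.5] nose [175.1 174.4 172.9]
```

>>> drive_tool --pt "0 -5 0 0 0 0 1" --pt "0 -5 0 0 0 0 1" --pt "0 0 0 0 0 0 1" --pt "0 6 0 0 0 0 1" --pt "0 0 0 0 0 0 1" --pt "0 0 0 0 0 0 1" --pt "0 0 0 0 0 0 1" --pt "0 0 0 0 0 0 1"

```text
t: 16.05
position: [543.3, 168.5, 37.7]
tcp_rot: [0.087, 0.996, -0.0, -0.0]
ft_force: [-1.1, -0.3, 0.6]
grip_width: -0.0
finger_force: 0.0
```

```bash
python3 k.py
```

```text
t 16.05 pos [543.3 168.5  37.7] x [-0.985  0.174  0.   ] y [ 0.174  0.985 -0.   ] z [-0. -0. -1.] F [-1.1 -0.3  0.6] -0.004783547412860007 0.0 q [ 0.17  0.55 -0.38  0.64 -0.    0.35]
TCP s,l,z -158.5 -0.0 37.7
tube slope 0.094 z0 74.5 tail [-111.2 -109.6 -108.2] nose [179.3 178.5 177. ]
```

>>> drive_tool --pt "0 -5 0 0 0 0 1" --pt "0 -5 0 0 0 0 1" --pt "0 0 0 0 0 0 1" --pt "0 6 0 0 0 0 1" --pt "0 0 0 0 0 0 1" --pt "0 0 0 0 0 0 1" --pt "0 0 0 0 0 0 1" --pt "0 0 0 0 0 0 1"

```text
t: 17.1
position: [542.6, 164.6, 37.7]
tcp_rot: [0.087, 0.996, -0.0, -0.0]
ft_force: [0.5, -0.2, -0.1]
grip_width: -0.1
finger_force: 0.0
```

```bash
python3 k.py
```

```text
t 17.1 pos [542.6 164.6  37.7] x [-0.985  0.174  0.   ] y [ 0.174  0.985 -0.   ] z [-0. -0. -1.] F [ 0.5 -0.2 -0.1] -0.1070890427850669 0.0 q [ 0.16  0.55 -0.38  0.64 -0.    0.34]
TCP s,l,z -154.5 -0.0 37.7
tube slope -0.005 z0 74.0 tail [-104.9 -103.9 -102.4] nose [186.3 185.6 184.1]
```

The tube is level (slope -0.005). One small extra push will centre the balance point, then I'll retreat.

>>> drive_tool --pt "0 -4 0 0 0 0 1" --pt "0 -3 0 0 0 0 1" --pt "0 -2 0 0 0 0 1" --pt "0 -1 0 0 0 0 1" --pt "0 0 0 0 0 0 1" --pt "0 10 0 0 0 0 1" --pt "0 20 0 0 0 0 1" --pt "0 10 -10 0 0 0 1"

```text
t: 18.15
position: [547.5, 195.7, 47.5]
tcp_rot: [0.087, 0.996, -0.0, -0.001]
ft_force: [-0.7, 0.1, -0.1]
grip_width: -0.1
finger_force: 0.0
```

```bash
cat >> k.py <<'E'
c=read_camera("top"); P=cloud(c)
im=c["image"]; m=np.zeros(im.shape[:2],np.uint8); m[205:245,380:420]=1
k=(m>0)&(im.max(2)<140)&(P[...,2]<60); A=P[k]; lo=A[(A[:,2]>5)&(A[:,2]<20)]; hi=A[A[:,2]>30]
print("roof",cv2.minAreaRect(lo[:,:2].astype(np.float32)),"post",hi.mean(0),len(hi))
E
python3 k.py
```

```text
t 18.15 pos [547.5 195.7  47.5] x [-0.985  0.173  0.001] y [ 0.173  0.985 -0.001] z [-0.001 -0.    -1.   ] F [-0.7  0.1 -0.1] -0.06094016655915579 0.0 q [ 0.22  0.56 -0.33  0.68 -0.    0.39]
TCP s,l,z -186.0 -0.7 47.5
tube slope 0.000 z0 73.8 tail [-131.3 -130.6 -129.2] nose [188.3 187.1 186.2]
roof ((480.14117431640625, -332.2069091796875), (37.21819305419922, 22.97313690185547), 31.785533905029297) post [ 479.50053298 -331.79039272   38.17150005] 35
```

Still level after the push, so the tube is balanced. Now to the saddle at about (480,-332), width axis at 31.8°.

>>> drive_tool --pt "0 5 -50 0 0 0 1" --pt "0 -45 -50 0 0 0 1" --pt "-3 -55 -8 0 0 0 1" --pt "-3 -55 -8 0 0 0 1" --pt "-3 -55 -8 0 0 0 1" --pt "-3 -55 -8 0 0 0 1" --pt "-3 -55 -8 0 0 0 1" --pt "-3 -55 -8 0 0 0 1"

```text
t: 19.25
position: [501.3, -172.0, 192.9]
tcp_rot: [0.087, 0.996, -0.0, 0.0]
ft_force: [1.7, -0.3, 0.4]
grip_width: -0.3
finger_force: 0.0
```

>>> drive_tool --pt "-2.5 -54 0 0 0 0 0.55" --pt "-2.5 -54 0 0 0 0 0.55" --pt "-2.5 -54 0 0 0 0 0.55" --pt "0 0 18 0 0 9.64 0.55" --pt "0 0 18 0 0 9.64 0.55" --pt "0 0 18 0 0 9.64 0.55" --pt "0 0 18 0 0 9.64 0.55" --pt "0 0 18 0 0 9.64 0.55"

```text
t: 20.25
position: [480.8, -331.1, 101.9]
tcp_rot: [0.489, 0.872, -0.0, 0.0]
ft_force: [0.5, -0.0, -0.6]
grip_width: 38.4
finger_force: 0.0
```

Run:
```python
from h import *
s,R=st(); c=read_camera("scene"); tube(read_camera("top"))
p=np.array(s["position"])
def proj(c,X):
    q=np.array(c["R"])@X+np.array(c["t"]).ravel(); return (q[:2]/q[2]*[c["fx"],c["fy"]]+[c["cx"],c["cy"]]).round(1)
print("TCP px",proj(c,p),"TCP-19",proj(c,p-[0,0,19]),"saddle top",proj(c,np.array([480,-332,40])))
cv2.imwrite("pics/s4.png",cv2.resize(c["image"][200:330,270:400],None,fx=4.6,fy=4.6,interpolation=cv2.INTER_CUBIC))
```

```text
t 20.25 pos [ 480.8 -331.1  101.9] x [-0.522  0.853 -0.   ] y [ 0.853  0.522 -0.   ] z [-0. -0. -1.] F [ 0.5 -0.  -0.6] 38.43509828047788 0.0 q [-0.73  0.5  -0.27  0.8  -0.    0.29]
tube slope -0.000 z0 73.8 tail [-131.8 -130.7 -129.1] nose [188.4 187.3 186. ]
TCP px [332.6 259.2] TCP-19 [332.1 266.7] saddle top [331.2 283.6]
```

View pics/s4.png

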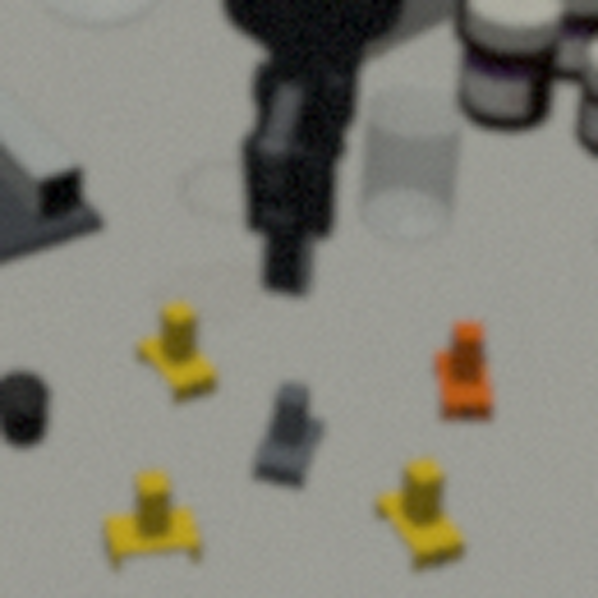

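The crop shows the gripper at (287,280), centred over the grey saddle at (290,435). The yellow and orange lookalikes are clear of the fingers, which are turned in line with the saddle's width.

>>> drive_tool --pt "0 0 20 0 0 0 0.55" --pt "0 -0.8 20 0 0 0 0.55" --pt "0 0 15 0 0 0 0.55" --pt "0 0 10 0 0 0 0.55" --pt "0 0 4 0 0 0 0.55" --pt "0 0 0 0 0 0 0.55" --pt "0 0 0 0 0 0 0.55" --pt "0 0 0 0 0 0 0.55"

```text
t: 21.35
position: [480.6, -331.6, 33.7]
tcp_rot: [0.486, 0.874, -0.0, 0.0]
ft_force: [0.1, -0.3, -0.2]
grip_width: 38.5
finger_force: 0.0
```

Run:
```python
from h import *
s,R=st(); c=read_camera("scene"); p=np.array(s["position"])
def proj(c,X):
    q=np.array(c["R"])@X+np.array(c["t"]).ravel(); return (q[:2]/q[2]*[c["fx"],c["fy"]]+[c["cx"],c["cy"]]).round(1)
for e in(-1,1): print(e,[proj(c,p+R[:,1]*e*24-[0,0,d]) for d in(0,5,19)])
cv2.imwrite("pics/s5.png",cv2.resize(c["image"][250:320,300:370],None,fx=8,fy=8,interpolation=cv2.INTER_CUBIC))
```

```text
t 21.35 pos [ 480.6 -331.6   33.7] x [-0.527  0.85  -0.001] y [0.85  0.527 0.   ] z [ 0.001 -0.001 -1.   ] F [ 0.1 -0.3 -0.2] 38.483821453510224 0.0 q [-0.73  0.58 -0.34  0.65  0.    0.29]
-1 [array([328.4, 292.9]), array([328.3, 294.8]), array([328., 300.])]
1 [array([333.8, 278.9]), array([333.6, 280.7]), array([333.3, 285.8])]
```

View pics/s5.png

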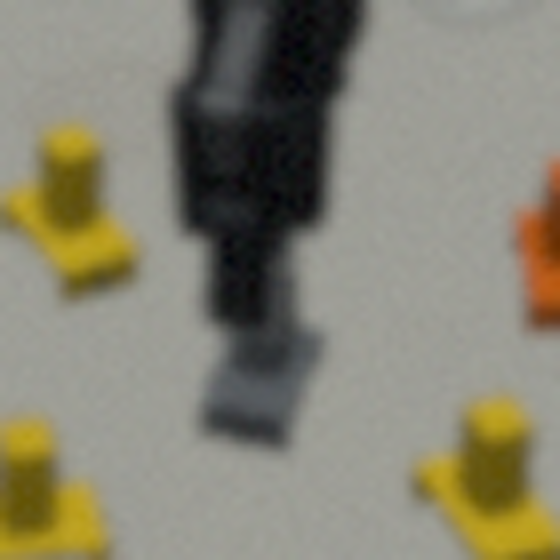

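The crop shows the near fingertip at (240,325) beside the post. It is well above the saddle roof at (250,390), so I'll lower it 16 mm and grip.

>>> drive_tool --pt "0 0 8 0 0 0 0.55" --pt "0 0 6 0 0 0 0.55" --pt "0 0 2 0 0 0 0.55" --pt "0 0 0 0 0 0 0.9" --pt "0 0 0 0 0 0 0.9" --pt "0 0 0 0 0 0 0.9" --pt "0 0 0 0 0 0 0.9" --pt "0 0 0 0 0 0 0.9" --force 30

```text
t: 22.4
position: [480.4, -331.4, 17.3]
tcp_rot: [0.487, 0.874, 0.0, 0.0]
ft_force: [0.0, 0.1, 0.7]
grip_width: 13.4
finger_force: 32.0
```

>>> drive_tool --pt "0 0 0 0 0 0 0.95" --pt "0 0 -10 0 0 0 0.95" --pt "0 0 -20 0 0 0 0.95" --pt "0 0 -30 0 0 0 0.95" --pt "0 0 -40 0 0 0 0.95" --pt "0 0 -40 0 0 0 0.95" --pt "0 0 0 0 0 0 0.95" --pt "0 0 0 0 0 0 0.95"

```text
t: 23.4
position: [480.1, -331.2, 157.2]
tcp_rot: [0.487, 0.874, -0.0, -0.0]
ft_force: [-0.0, 0.3, -0.6]
grip_width: 13.3
finger_force: 32.1
```

Run:
```python
from h import *
s,R=st(); c=read_camera("scene"); t=read_camera("top")
P=cloud(c); im=c["image"]
# held grey saddle: points below TCP near its xy
p=np.array(s["position"]); d=P-p; k=(np.hypot(d[...,0],d[...,1])<45)&(abs(d[...,2])<60)
h=im.astype(int); k2=k&(im.max(2)>75)
L=d[k2]@R; print("n",k2.sum()); v,u=np.nonzero(k2); print("px",u.min(),u.max(),v.min(),v.max()); print("tool coords pct",np.percentile(L,[2,10,50,90,98],axis=0).round(1))
u0,v0=int(np.median(u)),int(np.median(v))
cv2.imwrite("pics/s6.png",cv2.resize(im[v0-35:v0+35,u0-40:u0+40],None,fx=8,fy=8,interpolation=cv2.INTER_CUBIC)); print(u0-40,v0-35)
```

```text
t 23.4 pos [ 480.1 -331.2  157.2] x [-0.527  0.85   0.   ] y [ 0.85   0.527 -0.   ] z [-0. -0. -1.] F [-0.   0.3 -0.6] 13.25252505155466 32.0657604932785 q [-0.73  0.44 -0.21  0.92 -0.    0.29]
n 152
px 325 344 214 250
tool coords pct [[-16.1 -39.  -53.2]
 [-15.2 -19.8 -22.4]
 [ -6.2 -11.4   5.5]
 [  7.2  12.1  14.1]
 [  8.8  16.9  16.8]]
295 206
```

View pics/s6.png

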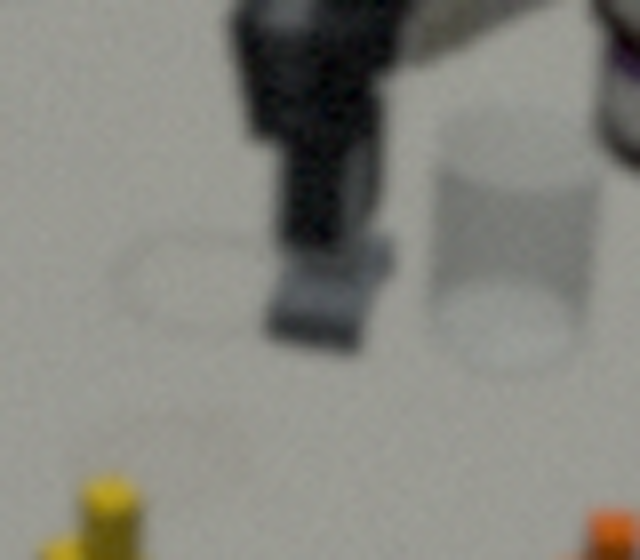

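The crop shows the saddle held square in the jaws at (330,290), with the roof level. Now carry it above the ridge and turn it into line.

>>> drive_tool --pt "20 15 0 0 0 0 0.95" --pt "40 31 0 0 0 0 0.95" --pt "45 35 0 0 0 0 0.95" --pt "45 35 0 0 0 0 0.95" --pt "45 35 0 0 0 0 0.95" --pt "40 31 0 0 0 0 0.95" --pt "27 20 0 0 0 0 0.95" --pt "12.2 10.2 0 0 0 0 0.95"

```text
t: 24.5
position: [515.1, 16.1, 156.5]
tcp_rot: [0.485, 0.874, -0.0, -0.001]
ft_force: [-0.1, 0.1, -0.9]
grip_width: 13.1
finger_force: 32.1
```

>>> drive_tool --pt "0 0 0 0 0 8.4 0.95" --pt "0 0 0 0 0 8.4 0.95" --pt "0 0 0 0 0 8.4 0.95" --pt "0 0 0 0 0 8.3 0.95" --pt "0 0 0 0 0 8.3 0.95" --pt "0 0 20 0 0 0 0.95" --pt "0 0 10 0 0 0 0.95" --pt "0 0 0 0 0 0 0.95"

```text
t: 25.5
position: [515.3, 13.4, 126.3]
tcp_rot: [0.766, 0.642, -0.001, -0.001]
ft_force: [-0.5, -0.1, -0.2]
grip_width: 13.2
finger_force: 32.1
```

Run:
```python
from h import *
s,R=tcp(); c=read_camera("scene"); t=read_camera("top")
P=cloud(t); Q=P[170:260,270:350].reshape(-1,3); D=Q[:,:2]-O; ss=D@f; l=D@n; k=(abs(l)<11)&(Q[:,2]>45)&(Q[:,2]<100)&(ss>60); print("nose",np.sort(ss[k])[-5:].round(1),"slope",np.polyfit(ss[k],Q[k,2],1))
P=cloud(c); p=np.array(s["position"]); d=P-p; im=c["image"]; hsv=cv2.cvtColor(im,cv2.COLOR_BGR2HSV)
def proj(c,X):
    q=np.array(c["R"])@X+np.array(c["t"]).ravel(); return (q[:2]/q[2]*[c["fx"],c["fy"]]+[c["cx"],c["cy"]]).round(1)
u0,v0=map(int,proj(c,p)); print(u0-30,v0-25)
cv2.imwrite("pics/s7.png",cv2.resize(im[v0-25:v0+45,u0-40:u0+40],None,fx=8,fy=8,interpolation=cv2.INTER_CUBIC))
k=(np.hypot(d[...,0],d[...,1])<32)&(d[...,2]<2)&(d[...,2]>-25); L=d[k]@R; g=im[k].max(1); print(k.sum(),np.percentile(L[g>60],[3,10,50,90,97],axis=0).round(1))
```

```text
t 25.5 pos [515.3  13.4 126.3] x [ 0.174  0.985 -0.   ] y [ 0.985 -0.174 -0.002] z [-0.002  0.    -1.   ] F [-0.5 -0.1 -0.2] 13.190927510420716 32.07697570323944 q [-0.12  0.36 -0.43  0.79 -0.    1.63]
TCP s,l,z -0.8 -0.5 126.3
nose [187.3 187.4 187.5 187.8 188.4] slope [-1.28567467e-03  7.40934493e+01]
214 157
109 [[-16.8 -18.9   2.6]
 [-15.2 -17.6   4.6]
 [ -9.8  -6.    7. ]
 [  2.8  17.5  14.7]
 [  6.9  19.7  16.1]]
```

View pics/s7.png

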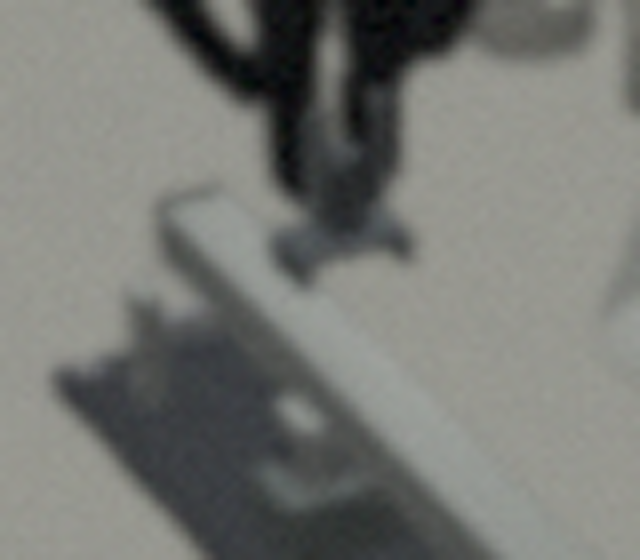

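The saddle hangs upright over the ridge, in line with the tube and astride it at crop (345,240). The tube is still level. Lower it to just above its seat.

>>> drive_tool --pt "1 0 15 0 0 0 0.95" --pt "0 0 10 0 0 0 0.95" --pt "0 0 6 0 0 0 0.95" --pt "0 0 3 0 0 0 0.95" --pt "0 0 3 0 0 0 0.95" --pt "0 0 2 0 0 0 0.95" --pt "0 0 0 0 0 0 0.95" --pt "0 0 0 0 0 0 0.95"

```text
t: 26.6
position: [516.6, 14.4, 88.4]
tcp_rot: [0.766, 0.643, 0.0, 0.0]
ft_force: [0.0, 0.1, -0.6]
grip_width: 13.2
finger_force: 32.1
```

```bash
cat > k2.py <<'E'
from h import *
s,R=tcp(); t=read_camera("top")
P=cloud(t); Q=P[170:260,130:350].reshape(-1,3); D=Q[:,:2]-O; ss=D@f; l=D@n; k=(abs(l)<11)&(Q[:,2]>45)&(Q[:,2]<100)
for nm,k3 in(("front",k&(ss>50)),("rear",k&(ss<-60))): print(nm,k3.sum(),np.median(Q[k3,2]).round(1),np.polyfit(ss[k3],Q[k3,2],1).round(3),ss[k3].min().round(1),ss[k3].max().round(1)) if k3.sum()>5 else 0
E
python3 k2.py
```

```text
t 26.6 pos [516.6  14.4  88.4] x [0.174 0.985 0.   ] y [ 0.985 -0.174  0.   ] z [ 0. -0. -1.] F [ 0.   0.1 -0.6] 13.202926612185221 32.07689344882965 q [-0.11  0.41 -0.47  0.7   0.    1.63]
TCP s,l,z -2.1 0.6 88.4
front 558 73.7 [1.0000e-03 7.3565e+01] 50.0 188.0
```

>>> drive_tool --pt "0 -0.8 1 0 0 0 0.95" --pt "0 0 1 0 0 0 0.95" --pt "0 0 1 0 0 0 0.95" --pt "0 0 0.5 0 0 0 0.95" --pt "0 0 0.5 0 0 0 0.95" --pt "0 0 0 0 0 0 0.95" --pt "0 0 0 0 0 0 0.95" --pt "0 0 0 0 0 0 0.95"

```text
t: 27.65
position: [515.7, 14.6, 84.3]
tcp_rot: [0.766, 0.643, 0.0, 0.0]
ft_force: [-0.1, -0.0, -0.9]
grip_width: 12.9
finger_force: 32.1
```

```bash
python3 k2.py
```

```text
t 27.65 pos [515.7  14.6  84.3] x [ 0.174  0.985 -0.   ] y [ 0.985 -0.174  0.   ] z [ 0. -0. -1.] F [-0.1 -0.  -0.9] 12.896492680023556 32.07608878612518 q [-0.11  0.41 -0.48  0.69 -0.    1.63]
TCP s,l,z -2.1 -0.3 84.3
front 557 73.7 [-0.    73.778] 50.1 188.3
```

>>> drive_tool --pt "0 0 0 0 0 0 0.82" --pt "0 0 0 0 0 0 0.79" --pt "0 0 0 0 0 0 0.76" --pt "0 0 0 0 0 0 0.72" --pt "0 0 0 0 0 0 0.68" --pt "0 0 0 0 0 0 0.64" --pt "0 0 0 0 0 0 0.6" --pt "0 0 0 0 0 0 0.6"

```text
t: 28.7
position: [515.7, 14.6, 84.3]
tcp_rot: [0.766, 0.643, 0.0, -0.0]
ft_force: [-0.1, -0.1, 0.2]
grip_width: 34.2
finger_force: 0.0
```

```bash
python3 k2.py
```

```text
t 28.7 pos [515.7  14.6  84.3] x [0.174 0.985 0.   ] y [ 0.985 -0.174  0.   ] z [ 0.  0. -1.] F [-0.1 -0.1  0.2] 34.2201172243953 0.0 q [-0.11  0.41 -0.48  0.69  0.    1.63]
TCP s,l,z -2.1 -0.4 84.3
front 561 73.9 [-2.0000e-03  7.4085e+01] 50.1 188.2
```

Released with the tube still level. Lift away straight up, then back toward the robot, and check.

>>> drive_tool --pt "0 0 -5 0 0 0 0.6" --pt "0 0 -15 0 0 0 0.6" --pt "0 0 -25 0 0 0 0.6" --pt "0 0 -40 0 0 0 0.6" --pt "0 -30 -40 0 0 0 0.6" --pt "0 -50 -20 0 0 0 0.6" --pt "0 -50 0 0 0 0 0.6" --pt "0 -40 0 0 0 0 0.6"

```text
t: 29.75
position: [346.8, 44.4, 230.5]
tcp_rot: [0.766, 0.643, 0.001, 0.001]
ft_force: [-0.5, 0.3, 0.9]
grip_width: 33.9
finger_force: 0.0
```

```bash
cat >> k2.py <<'E'
tube(t)
k=(abs(ss)<40)&(abs(l)<35)&(Q[:,2]>77)&(Q[:,2]<125); A=np.c_[ss,l,Q[:,2]][k]
lo=A[A[:,2]<92]; hi=A[A[:,2]>98]; print(len(lo),len(hi),"roof",cv2.minAreaRect(lo[:,:2].astype(np.float32)),np.median(lo[:,2]),"post",np.median(hi,0))
E
python3 k2.py
```

```text
t 29.75 pos [346.8  44.4 230.5] x [0.174 0.985 0.   ] y [ 0.985 -0.174  0.002] z [ 0.002 -0.    -1.   ] F [-0.5  0.3  0.9] 33.928962437387554 0.0 q [-0.08 -0.06 -0.64  0.99  0.    1.66]
TCP s,l,z -2.0 -171.9 230.5
front 558 73.8 [-2.0000e-03  7.3915e+01] 50.1 188.4
rear 256 73.8 [2.000e-03 7.393e+01] -132.0 -60.2
tube slope 0.008 z0 74.5 tail [-132.  -130.3 -129.2] nose [188.4 187.4 186. ]
102 39 roof ((4.506526947021484, 3.1484451293945312), (50.72178268432617, 42.13780975341797), 41.52191925048828) 78.45547988475728 post [ -0.22188964  -0.24236628 105.02864328]
```

The post top is centred at s -0.2, l -0.2 mm and z 105 (106 expected when seated). The tube is level front and rear, and nothing is touching it.

```bash
python3 -c "
from station import workorder; print(workorder.job_done())"
```

```text
the job is handed in; nothing more can be done
None
```

Job handed in at about 30 s of the 72 s allowed, no verdict returned: the tube balances level on the ridge alone (its middle about 28 mm ahead), the grey saddle sits astride within about 1 mm of ridge centre by camera, and the arm stayed clear of glassware and stopper (not re-measured at the end).

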